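# Refit the knob of the drying-cabinet control

### The job

First press the terminal cover on the control box down until it is fully home. Then pick up the wooden knob, turn it so that its D-hole matches the flat of the spindle, push it fully onto the spindle and press on so that knob and spindle are pushed all the way in against the spring; finish there, still gripping the knob and keeping it pressed in. Leave everything else on the bench where it is.

Things in the scene. Friction and masses are not known exactly. Their poses are not given: they have to be found in the camera images.
- control_box: grey steel control box lying fixed on the bench, 150 (x) x 200 (y) x 60 mm tall, flat top; origin at the centre of its underside. The spindle and the terminal cover sit on its top, about 50 mm either side of its middle along its y; which is on which side varies.
- lid_top (a point): centre of the top face of the terminal cover, a grey plastic slab 56 (x) x 44 (y) x 10 mm that stands proud of the box top on its black plug part. Fully home, the slab lies on the box top and this point is 10 mm above the box top.
- lid (a joint): how far the terminal cover has been pushed straight down, m: starts at 0 to 0.003, fully home at 0.009 (hard stop). It slides against about 3 N of friction and stays where it is left.
- spindle_tip (a point): centre of the tip of the steel D-spindle, which stands straight up 28 mm from the box top. Round, 16 mm across, with one deep flat along its whole length, 1 mm from the axis; the x axis of this frame points out of the flat, z is up. The top 4 mm is 0.6 mm smaller in radius as a lead-in. The spindle does not turn; it can be pushed in.
- spindle (a joint): how far the spindle is pushed into the box, m: 0 at rest, 0.006 fully in (hard stop). A spring pushes it back: about 3 N to start moving, 7 N fully in.
- knob_center (a point): centre of the loose birch knob, half-way up: 23 mm above its underside, on its axis; x points to the pointer nose, z up. 46 mm tall, about 70 g, stands on a twelve-sided skirt 50 mm across, 10 mm tall. Above it a grip bar along x, 26 mm wide (y), 10 to 46 mm above the underside, from x = -25 to +30 mm, then a nose 10 mm wide to x = +38 mm.
- knob_hole (a point): mouth of the knob's blind D-hole, on the knob's axis in its underside; axes as the knob's. Hole 18 mm across, its flat 2 mm from the axis on the nose side, 20 mm deep: it fits only with the knob's x along the spindle's x. Seated, the spindle's tip is 20 mm above this point (3 mm below knob_center) and the underside 8 mm above the box top, 2 mm when pushed fully in.
- blank_a: dark stained wooden handle blank, 30 x 105 x 26 mm, lying near the knob; to be left alone; origin under its centre
- blank_b: wooden handle blank, 28 x 115 x 24 mm, lying beyond the work area; to be left alone; origin under its centre
- blank_c: dark wooden handle blank, 31 x 110 x 27 mm, lying at the left; to be left alone; origin under its centre
- stain_tin: small closed tin, 40 mm across, 45 mm tall, standing near the knob; to be left alone; origin under its centre
- screwdriver: screwdriver lying on the bench at the right; to be left alone; origin in the handle
- mug: white mug, 80 mm across, 90 mm tall, at the left; to be left alone; origin under its centre
- glue_bottle: glue bottle, 60 mm across, 150 mm tall, at the right; to be left alone; origin under its centre
There are look-alikes about, which are no part of the job. Of the things that look like the part that bears knob_center, the middle-sized one is meant.

How it is judged:
By the outcome, as a careful person would: the job done as asked, in the order asked, and still so for the second after the job is handed in, while the arm keeps its last pose, push and grip.
It also fails if it takes over 48 s, if anything falls off the work surface, if the arm or the gripper's body presses on something with over 40 N, if the wrist force passes 120 N, or if a joint passes its speed limit or range.

### The arm

A 6-joint arm with a two-finger parallel gripper is mounted at the origin on the work surface. World frame = base frame: x ahead of the robot, y to its left, z up, the work surface at z = 0. Lengths are in m, angles in rad, forces in N, time in s.
With the tool pointing down it reaches from about 0.375 to 0.975 m from the base axis. Payload 3.8 kg.
Tool frame: the origin (TCP) lies midway between the tips of the shut fingers; the grasp point (between the pads) lies 19 mm behind it; z points along the fingers, y is the line along which they close (so a half turn about z gives the same grasp; the last joint's range is limited). The gripper opens to 85 mm and grips with 20 to 120 N. Pads are 22 mm wide; open, the fingers measure 114 mm over their backs; the gripper's body (76 mm by 85 mm) begins 54 mm behind the grasp point. The pads swing forward as they close: fully open they stand 13 mm farther back than shut.
Start: joints at [-1.139, 0.264, 1.604, -0, 1.274, -0.037], TCP at [0.305, -0.602, 0.231] pointing down, gripper open.
Joint ranges: [-2.63, 2.63], [-0.94, 2.18], [0.31, 2.57], [-1.31, 4.45], [0, 2.66], [-2.55, 2.55]. Speed limits (rad/s): [2.57, 2.57, 3.14, 3.14, 3.14, 3.14].

### API

Orientations are given as a rotation vector (axis times angle).
In Python, from workcell import bot gives the robot as it stands.
- The arm moves only by the tool jog_arm, never from a script. Its argument "motion" is a list of rows, each a list of 5 numbers: the opening, from -1 (shut) to 1 (fully open), then the shift along the tool's x, y, z in mm, then the turn about the tool's z in degrees. In form: [[claw, x, y, z, twist], ...]. A call has 1 to 10 rows; each row shifts and turns the commanded pose from where the row before left it, along the tool's axes as they then stand; what a row does not reach is not made up. A row lasts 1/12 s, in which the tool goes at most 41.7 mm and 7.16 degrees, less where a joint would pass 70% of its speed; a pose out of reach is approached as far as the arm can. A call with a gripper value outside its range is refused whole. The fingers move at their own pace and stop on an object; "force" is the grip in N (left out, the last holds). Time passes only in rows, so rows that do not move let the fingers close. It gives the time, the measured TCP pose, the force, the opening and the grip force at its end, in the units of the state.
- bot.read_state(): the state, without advancing time (a new reading comes with each control period).
- bot.read_camera(name): name is "side" or "top"; returns (picture, depth): 420x560x3 uint8, red, green, blue; 420x560 float32, m along the optical axis (not along the pixel's ray), 0 where there is no reading.
- bot.get_calibration(name): a dict with "vfov" (degrees; the focal length in pixels is half the picture's height over the tangent of half this angle, whatever the lens; pixels are square), "cx", "cy" (the principal point, pixels), "rvec" (rotation vector, rad) and "tvec" (3), from world to camera coordinates, as OpenCV has them. Camera axes: x right, y down, z forward; pixel columns grow to the right and rows downward; lengths in m; the calibration is good to about 2 mm. A picture is of the moment at which its call begins. get_calibration takes no time and is no camera call.
- bot.finish_job(): hands the job in; it is judged then, once.
The state is a dict: "time": time; "q": joint angles; "joint_vel": joint speeds; "joint_torque": joint torques, N m; "tool_pos": TCP position; "tcp_rot": TCP orientation; "wrist_force": force on the tool from outside, world axes, zero at the start; "torque": the same for the moment, N m; "width": opening from 0.0 (shut) to 1.0 (fully open); "grip_force": force on a finger pad.
Only numpy, scipy, OpenCV 4.12 (cv2) and the standard library are available. Lean on these libraries where they do the work, as an engineer would, in place of code of your own. Each camera call takes 0.05 s, during which the arm holds its last target. There are 200 camera calls.

## Working session

There is one attempt and no reset: what is moved stays moved. The work goes in short steps, Python scripts to look and compute and a tool call to move; the robot and the scene stay as the last step left them, time stands still between calls to the robot, and variables do not carry over. Pictures are saved under pics/ and viewed, at most 10 in all, crops included, and the job is handed in when it is done.

Besides the shell and the picture viewer there is one more tool, called after "Request:" in YAML: its name, and indented under it one key for each argument. jog_arm: Moves the arm, as the interface text tells. Its arguments: {"type":"object","properties":{"motion":{"type":"array"},"force":{"type":"number"}},"required":["motion"]}

```bash
mkdir -p pics; cat > h.py <<'E'
import numpy as np, cv2
from workcell import bot
def cam(n,tag):
    p,d=bot.read_camera(n); cv2.imwrite(f'pics/{tag}.png',p[:,:,::-1]); np.save(f'pics/{tag}.npy',d); return p,d
def cal(n):
    c=bot.get_calibration(n); f=210/np.tan(np.radians(c['vfov']/2))
    K=np.array([[f,0,c['cx']],[0,f,c['cy']],[0,0,1]]); R=cv2.Rodrigues(np.array(c['rvec'],float))[0]
    return K,R,np.array(c['tvec'],float).reshape(3)
def world(n,d):
    K,R,t=cal(n); v,u=np.mgrid[:d.shape[0],:d.shape[1]]
    P=np.stack([(u-K[0,2])/K[0,0]*d,(v-K[1,2])/K[1,1]*d,d],-1)
    return (P-t)@R
def atz(n,u,v,z):
    K,R,t=cal(n); r=R.T@np.array([(u-K[0,2])/K[0,0],(v-K[1,2])/K[1,1],1]); o=-R.T@t
    return o+r*(z-o[2])/r[2]
def proj(n,X):
    K,R,t=cal(n); p=K@(R@np.array(X)+t); return p[:2]/p[2]
E
python3 - <<'E'
from h import *
for n in('top','side'):
    p,d=cam(n,n+'1'); print({k:np.round(v,3) for k,v in bot.get_calibration(n).items()}); 
print(bot.read_state())
E
```

```text
{'vfov': np.float64(43.539), 'cx': np.float64(280.844), 'cy': np.float64(209.856), 'rvec': array([ 2.207, -2.168,  0.09 ]), 'tvec': array([-0.007,  0.579,  1.238])}
{'vfov': np.float64(53.005), 'cx': np.float64(277.173), 'cy': np.float64(206.419), 'rvec': array([ 0.94, -2.29,  1.24]), 'tvec': array([0.399, 0.295, 0.742])}
{'time': 0.1, 'q': array([-1.13886318e+00,  2.64716280e-01,  1.60527232e+00,  8.83002888e-06,
        1.27371362e+00, -3.68781552e-02]), 'joint_vel': array([ 7.01772455e-04, -1.59957582e-03, -2.07463870e-03, -2.68415423e-05,
       -5.98038402e-04, -1.73908470e-03]), 'joint_torque': array([ 1.40525485e-04, -5.16705287e+01, -3.68589807e+01, -1.30314597e-04,
        6.25103785e-03, -2.44604286e-05]), 'tool_pos': array([ 0.30471095, -0.60154433,  0.23004178]), 'tcp_rot': array([-3.05366543e+00, -7.29196984e-01,  6.36879897e-04]), 'wrist_force': array([-0.07127792, -0.95806989,  0.01014246]), 'torque': array([ 0.02453883, -0.02648785, -0.00210319]), 'grip_force': 0.0, 'width': 1.001206579542094}
```

View pics/top1.png

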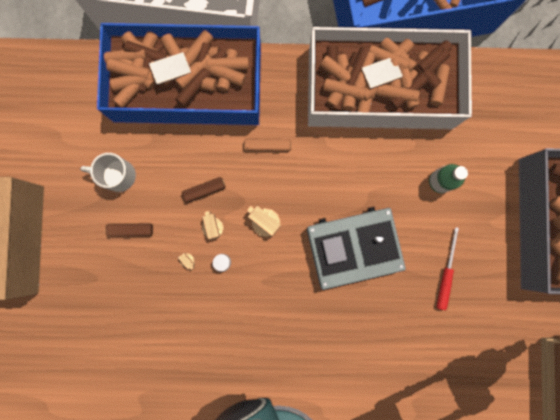

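View pics/side1.png

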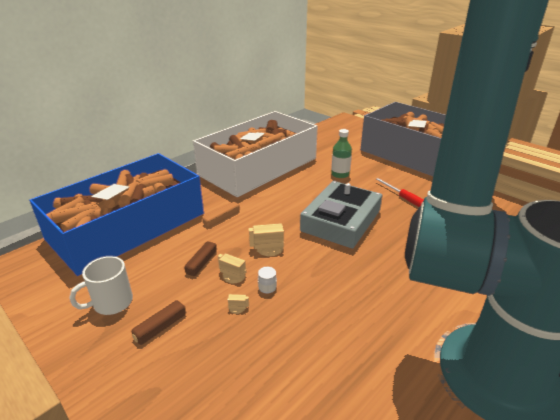

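The top view shows three knobs: large at (264,221), middle at (212,227) and small at (187,262). The middle-sized one at (212,227) fits the description. The lid is at (335,250) and the spindle at (379,240). I'll confirm in one enlarged crop and measure.

```bash
python3 - <<'E'
from h import *
p=cv2.imread('pics/top1.png'); a=cv2.resize(p[195:285,170:290],None,fx=5,fy=5,interpolation=cv2.INTER_CUBIC)
b=cv2.resize(p[200:295,300:412],None,fx=5,fy=5,interpolation=cv2.INTER_CUBIC)
cv2.imwrite('pics/c1.png',a); cv2.imwrite('pics/c2.png',b)
W=world('top',np.load('pics/top1.npy'))
for nm,(u0,u1,v0,v1) in dict(big=(244,284,202,242),mid=(198,228,208,243),small=(176,200,250,275)).items():
    S=W[v0:v1,u0:u1].reshape(-1,3); print(nm,np.percentile(S[:,2],[5,50,90,98]).round(4))
    T=S[S[:,2]>S[:,2].max()-.008]; r=cv2.minAreaRect((T[:,:2]*1000).astype(np.float32)); print(' top',r, len(T))
S=W[200:295,300:412].reshape(-1,3)
T=S[(S[:,2]>.054)&(S[:,2]<.064)]; print('box',cv2.minAreaRect((T[:,:2]*1000).astype(np.float32)),np.median(T[:,2]))
for nm,(u0,u1,v0,v1) in dict(lid=(318,352,232,270),sp=(368,392,228,252)).items():
    S=W[v0:v1,u0:u1].reshape(-1,3);T=S[S[:,2]>.068]; print(nm,T.mean(0),np.median(T[:,2]),T[:,2].max(),cv2.minAreaRect((T[:,:2]*1000).astype(np.float32)),len(T))
E
```

```text
big [-0.0037  0.0028  0.0607  0.0639]
 top ((486.2982177734375, 12.250324249267578), (0.0, 0.0), 0.0) 10
mid [-0.0039  0.0022  0.0464  0.049 ]
 top ((486.2982177734375, 12.250324249267578), (0.0, 0.0), 0.0) 4
small [-0.0038  0.0012  0.03    0.0328]
 top ((486.2982177734375, 12.250324249267578), (0.0, 0.0), 0.0) 2
box ((492.32623291015625, -172.1977996826172), (150.0017852783203, 200.24000549316406), 14.113917350769043) 0.05983205325430073
lid [ 0.48724966 -0.11758287  0.08938913] 0.07719228124084361 1.2772936204194776 ((472.4427490234375, -69.16677856445312), (69.58304595947266, 149.803466796875), 15.256617546081543) 483
sp [ 0.51158797 -0.20312389  0.16108545] 0.08588362846057304 1.2772936204194776 ((494.9317321777344, -108.25039672851562), (15.377445220947266, 241.12936401367188), 7.747025966644287) 31
```

View pics/c1.png

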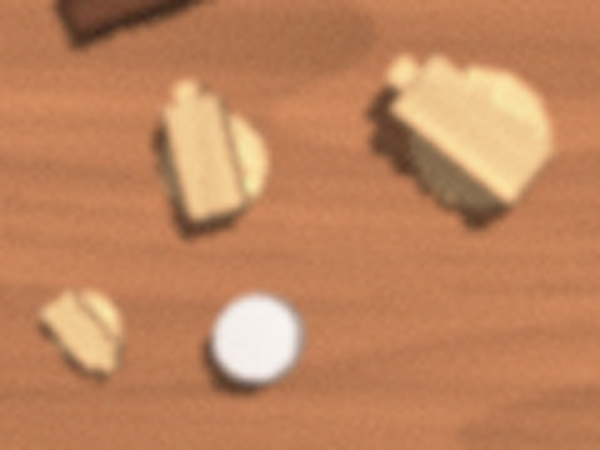

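View pics/c2.png

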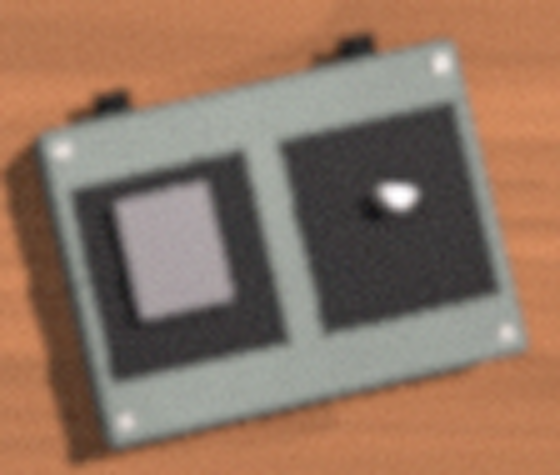

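Confirmed: the knob at crop (205,160), full pixel (211,227), measures about 46 mm tall. The others are about 61 mm and 30 mm. Its nose points up in the image. In the second crop the lid is at (175,250) and the spindle at (398,196). Next I need the spindle's flat direction.

```bash
python3 - <<'E'
from h import *
D=np.load('pics/top1.npy'); W=world('top',D); ok=D>0
def reg(n,W,ok,u0,u1,v0,v1,z0,z1):
    S=W[v0:v1,u0:u1][ok[v0:v1,u0:u1]]; return S[(S[:,2]>z0)&(S[:,2]<z1)]
T=reg('top',W,ok,318,352,232,270,.068,.085); print('lid',T.mean(0),cv2.minAreaRect((T[:,:2]*1000).astype(np.float32)))
T=reg('top',W,ok,198,228,208,243,.038,.055); print('knob',T.mean(0),cv2.minAreaRect((T[:,:2]*1000).astype(np.float32)))
T=reg('top',W,ok,198,228,208,243,.006,.03); print('skirt',T.mean(0),cv2.minAreaRect((T[:,:2]*1000).astype(np.float32)))
T=reg('top',W,ok,368,392,228,252,.08,.1); print('sp top',T.mean(0)); print((T*1000).round(1).tolist())
K,R,t=cal('side'); print('sidecam',-R.T@t); Ds=np.load('pics/side1.npy');Ws=world('side',Ds)
T=reg('side',Ws,Ds>0,338,358,178,200,.064,.1); print('sp side',(T*1000).round(0).tolist())
print(proj('top',[.494,-.22,.088]),proj('side',[.5,-.22,.088]))
a=cv2.imread('pics/top1.png')[228:252,366:394]; b=cv2.imread('pics/side1.png')[172:202,330:365]
f=lambda x:cv2.resize(x,(390,340),interpolation=cv2.INTER_CUBIC); cv2.imwrite('pics/c3.png',np.hstack([f(a),f(b)]))
E
```

```text
lid [ 0.48722467 -0.11892314  0.07694571] ((484.7970886230469, -115.40556335449219), (71.11070251464844, 52.41571044921875), 13.098342895507812)
knob [0.53912444 0.16856807 0.04534318] ((541.4888916015625, 169.91006469726562), (62.643585205078125, 26.690406799316406), 16.136491775512695)
skirt [0.53562978 0.16270513 0.0115044 ] ((534.3221435546875, 171.95616149902344), (76.79530334472656, 57.58967971801758), 8.72830867767334)
sp top [ 0.51376872 -0.21932193  0.08690425]
[[516.7, -213.5, 86.1], [516.7, -215.3, 88.6], [516.8, -217.6, 88.1], [517.0, -221.3, 81.0], [516.8, -221.5, 91.5], [516.9, -224.2, 89.2], [514.5, -213.6, 85.6], [514.5, -216.0, 84.8], [514.6, -218.0, 85.9], [514.5, -219.7, 88.9], [514.5, -221.5, 91.2], [514.6, -224.0, 90.2], [514.7, -227.2, 85.3], [512.3, -214.6, 80.3], [512.3, -216.1, 84.2], [512.2, -217.3, 90.0], [512.3, -219.7, 88.8], [512.5, -223.4, 81.8], [512.3, -224.2, 89.3], [510.0, -215.8, 85.9], [509.9, -217.2, 90.3], [510.1, -220.7, 83.8], [510.1, -222.2, 88.0]]
sidecam [-0.04767469  0.60580769  0.6542066 ]
sp side [[516.0, -228.0, 87.0], [514.0, -217.0, 9
[... 442 characters left out ...]
 [509.0, -219.0, 82.0], [515.0, -210.0, 80.0], [513.0, -212.0, 80.0], [513.0, -216.0, 78.0], [510.0, -217.0, 79.0], [508.0, -219.0, 79.0], [518.0, -215.0, 73.0], [514.0, -214.0, 75.0], [514.0, -218.0, 74.0], [509.0, -216.0, 77.0], [509.0, -220.0, 75.0], [517.0, -213.0, 72.0], [512.0, -212.0, 74.0], [510.0, -213.0, 74.0], [509.0, -216.0, 74.0], [510.0, -223.0, 70.0], [515.0, -212.0, 70.0], [515.0, -216.0, 68.0], [512.0, -216.0, 69.0], [510.0, -218.0, 69.0], [508.0, -220.0, 69.0], [515.0, -212.0, 67.0], [513.0, -213.0, 67.0], [511.0, -216.0, 66.0], [510.0, -218.0, 66.0], [508.0, -221.0, 65.0], [512.0, -213.0, 64.0], [510.0, -214.0, 65.0]]
[379.01322054 247.10141027] [352.00856729 185.98442491]
```

View pics/c3.png

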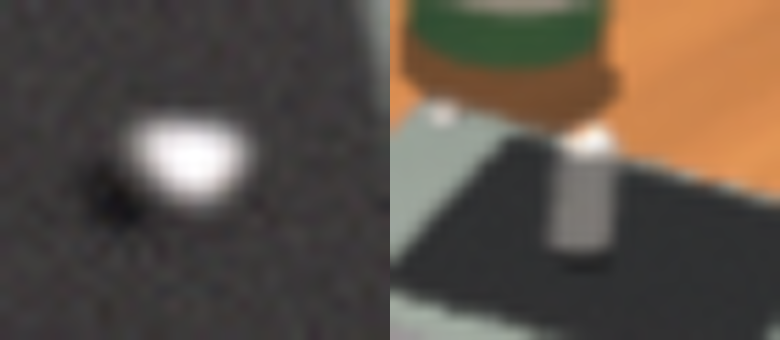

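In the top crop the flat edge faces image-up, roughly world +x, with the belly at (195,205). A render fit will give a precise angle and position, and the same fit handles the knob and the lid.

```bash
cat >> h.py <<'E'
from scipy.optimize import minimize
from scipy.spatial.transform import Rotation as Ro
th=np.linspace(0,2*np.pi,73)
def dpoly(r,f):
    p=np.c_[r*np.cos(th),r*np.sin(th)]; a=np.arccos(f/r); q=np.linspace(a,2*np.pi-a,60); return np.c_[r*np.cos(q),r*np.sin(q)]
def prism(p,z0,z1): return [np.c_[p,np.full(len(p),z0)],np.c_[p,np.full(len(p),z1)]]
def rect(a,b,c,d): return np.array([[a,c],[b,c],[b,d],[a,d]],float)
def render(n,layers,x,y,a,zb,win,s=16):
    K,R,t=cal(n); u0,u1,v0,v1=win; L=np.zeros(((v1-v0)*s,(u1-u0)*s),np.uint8)
    c,sn=np.cos(a),np.sin(a)
    for i,pts in layers:
        P=np.vstack(pts)/1000; X=np.c_[x+c*P[:,0]-sn*P[:,1],y+sn*P[:,0]+c*P[:,1],zb+P[:,2]]
        q=(X@R.T+t)@K.T; q=q[:,:2]/q[:,2:]; q=((q+.5-[u0,v0])*s-.5).astype(np.float32)
        cv2.fillConvexPoly(L,np.round(cv2.convexHull(q)).astype(np.int32),i)
    out=[]
    for i in range(max(l[0] for l in layers)+1):
        m=cv2.GaussianBlur((L==i).astype(np.float32),(0,0),.5*s); out.append(cv2.resize(m,(u1-u0,v1-v0),interpolation=cv2.INTER_AREA))
    return np.stack(out,-1)
def fit(n,img,layers,x0,zb,win,mask=None,da=.4):
    u0,u1,v0,v1=win; I=img[v0:v1,u0:u1].astype(float).reshape(-1,3)
    def cost(p):
        B=render(n,layers,p[0]/1000,p[1]/1000,p[2]/20,zb,win).reshape(len(I),-1); w=np.ones(len(I)) if mask is None else mask(I)
        s=np.linalg.lstsq(B*w[:,None],I*w[:,None],rcond=None)[0]; return (((B@s-I)*w[:,None])**2).mean()
    best=None
    for d in (-da,0,da):
        p0=np.array([x0[0]*1000,x0[1]*1000,(x0[2]+d)*20])
        r=minimize(cost,p0,method='Nelder-Mead',options=dict(initial_simplex=p0+np.array([[0,0,0],[3,0,0],[0,3,0],[0,0,5]]),xatol=.03,fatol=.01))
        if best is None or r.fun<best.fun: best=r
        print('   ',n,r.x[:2].round(1),np.degrees(r.x[2]/20).round(1),r.fun.round(1))
    return best.x
SP=[(1,prism(dpoly(8,1),0,24)),(2,prism(dpoly(7.4,1),24,28)),(3,[prism(dpoly(7.4,1),28,28)[0]])]
circ=np.c_[25*np.cos(th),25*np.sin(th)]
KN=[(1,prism(circ,0,10)),(2,[prism(circ,10,10)[0]]),(3,prism(rect(-25,30,-13,13),10,46)),(3,prism(rect(30,38,-5,5),10,46)),(4,[prism(rect(-25,30,-13,13),46,46)[0]]),(4,[prism(rect(30,38,-5,5),46,46)[0]])]
LID=[(1,[prism(rect(-28,28,-22,22),0,0)[0]])]
def state():
    s=bot.read_state(); R=Ro.from_rotvec(s['tcp_rot']).as_matrix(); return s,R
def rel(target):
    s,R=state(); print('tcp',s['tool_pos'].round(4),'x',R[:,0].round(3),'y',R[:,1].round(3),'z',R[:,2].round(3),'tool shift mm',(R.T@(np.array(target)-s['tool_pos'])*1000).round(1),'yaw y',np.degrees(np.arctan2(R[1,1],R[0,1])).round(2),'F',s['wrist_force'].round(1),'t',s['time'],'w',s['width'])
E
python3 - <<'E'
from h import *
t=cv2.imread('pics/top1.png'); s=cv2.imread('pics/side1.png')
dark=lambda I:(I.sum(1)>105).astype(float)
print('spindle');fit('top',t,SP,(.512,-.219,0),.06,(368,391,229,252),dark); fit('side',s,SP,(.512,-.219,0),.06,(338,358,180,198))
print('knob');fit('top',t,KN,(.535,.168,.28),0,(197,231,208,244),da=.2); fit('side',s,KN,(.535,.168,.28),0,(216,248,252,285),da=.2)
p=atz('top',334.8,249.8,.078);print('lid',p); fit('top',t,LID,(p[0],p[1],.25),.078,(320,350,233,266),da=.1)
rel([p[0],p[1],.1])
E
```

```text
spindle
    top [ 516.1 -223.4] -13.0 72.8
    top [ 516.1 -223.3] -14.5 71.9
    top [ 516.  -222.9] -12.9 73.6
    side [ 520.  -227.5] -12.2 1368.6
    side [ 520.1 -227.6] -13.1 1368.0
    side [ 520.2 -227.7] -11.1 1368.9
knob
    top [537.  163.5] 26.4 272.2
    top [537.1 163.9] 25.4 272.0
    top [536.8 164. ] 25.2 272.8
    side [535.3 168.8] 15.6 231.3
    side [535.3 168.8] 15.6 231.4
    side [535.4 168.7] 15.4 231.2
lid [ 0.48618933 -0.12117843  0.078     ]
    top [ 486.8 -120.4] 14.2 301.4
    top [ 486.8 -120.3] 14.1 301.0
    top [ 486.9 -120.4] 14.2 301.1
tcp [ 0.3047 -0.6015  0.23  ] x [0.892 0.452 0.   ] y [ 0.452 -0.892 -0.002] z [-0.001  0.002 -1.   ] tool shift mm [ 378.9 -346.3  130.8] yaw y -63.14 F [-0.1 -1.   0. ] t 0.1 w 1.001206579542094
```

Knob depth and the side fit agree at (535.3, 168.5, 16°). The lid is at (487,-120), and the spindle near (516,-223) with its flat near -13°. Moving over the lid now.

Request:
jog_arm:
  motion:
    - [-1,28,-25,0,0]
    - [-1,28,-25,0,0]
    - [-1,28,-25,0,0]
    - [-1,28,-25,5,0]
    - [-1,28,-25,5,0]
    - [-1,28,-25,5,0]
    - [-1,28,-25,10,0]
    - [-1,28,-25,10,0]
    - [-1,28,-25,10,0]
    - [-1,28,-25,10,0]
  force: 40

```text
time: 0.93
tool_pos: [0.4418, -0.2507, 0.1756]
tcp_rot: [-3.056, -0.729, 0.0]
wrist_force: [0.6, -0.2, -0.7]
width: -0.004
grip_force: 0.0
```

```bash
python3 - <<'E'
from h import *
rel([.487,-.120,.09])
t=cv2.imread('pics/top1.png'); s=cv2.imread('pics/side1.png')
print('boxc',atz('top',356.6,249,.06))
gray=lambda I:((I[:,2]-I[:,0])<25)*((I[:,1]-I[:,2])<12)*1.
fit('side',s,SP,(.516,-.222,-.2),.06,(338,356,180,197),gray,da=.3)
fit('top',t,SP,(.516,-.222,-.2),.06,(368,391,229,252),None,da=.3)
nd=lambda I:(I.sum(1)>230)*1.
fit('top',t,KN,(.535,.168,.28),0,(197,231,208,244),nd,da=.1)
E
```

```text
tcp [ 0.4418 -0.2507  0.1756] x [ 0.892  0.451 -0.   ] y [ 0.451 -0.892 -0.   ] z [-0.  0. -1.] tool shift mm [ 99.3 -96.2  85.6] yaw y -63.16 F [ 0.6 -0.2 -0.7] t 0.9333 w -0.004260085620804386
boxc [ 0.48890363 -0.17359472  0.06      ]
    side [ 518.4 -223.9] -24.2 285.9
    side [ 518.6 -223.8] -14.4 284.4
    side [ 518.7 -223.9] -15.8 284.3
    top [ 516.  -223.3] -16.4 85.4
    top [ 515.9 -223.3] -15.9 85.4
    top [ 516.  -223.4] -16.4 84.2
    top [537.1 163.9] 25.6 251.2
    top [537.  163.7] 26.3 251.5
    top [537.2 163.5] 26.4 251.3
```

Request:
jog_arm:
  motion:
    - [-1,25,-24,10,0]
    - [-1,25,-24,15,0]
    - [-1,25,-24,20,0]
    - [-1,24,-24,20,0]
    - [-1,0,0,15,0]
    - [-1,0,0,6,0]
    - [-1,0,0,4,0]
    - [-1,0,0,4,0]
    - [-1,0,0,3,0]
    - [-1,0,0,0,0]

```text
time: 1.77
tool_pos: [0.4867, -0.1233, 0.0794]
tcp_rot: [3.056, 0.727, 0.0]
wrist_force: [0.2, 0.7, 0.7]
width: -0.002
grip_force: 0.0
```

Request:
jog_arm:
  motion:
    - [-1,0,0,3,0]
    - [-1,0,0,3,0]
    - [-1,0,0,2,0]
    - [-1,0,0,2,0]
    - [-1,0,0,2,0]
    - [-1,0,0,0,0]

```text
time: 2.27
tool_pos: [0.4877, -0.1231, 0.0699]
tcp_rot: [3.054, 0.73, 0.001]
wrist_force: [-5.8, -1.0, 18.1]
width: -0.001
grip_force: 8.9
```

Request:
jog_arm:
  motion:
    - [-1,0,0,1,0]
    - [-1,0,0,1,0]
    - [-1,0,0,0,0]

```text
time: 2.52
tool_pos: [0.4878, -0.1232, 0.0697]
tcp_rot: [3.054, 0.73, 0.001]
wrist_force: [-10.2, 0.7, 31.0]
width: -0.002
grip_force: 15.2
```

Request:
jog_arm:
  motion:
    - [-1,0,0,-10,0]
    - [0.2,0,0,-25,0]
    - [0.2,0,0,-40,0]

```text
time: 2.77
tool_pos: [0.4829, -0.1209, 0.1368]
tcp_rot: [-3.051, -0.728, 0.013]
wrist_force: [0.5, 0.2, 0.1]
width: 0.269
grip_force: 0.0
```

```bash
python3 - <<'E'
from h import *
rel([.5355,.1685,.1])
E
```

```text
tcp [ 0.4829 -0.1209  0.1368] x [ 0.892  0.452 -0.007] y [ 0.452 -0.892 -0.007] z [-0.009  0.003 -1.   ] tool shift mm [ 177.9 -234.1   37.3] yaw y -63.15 F [0.5 0.2 0.1] t 2.7667 w 0.2686525359189534
```

Lid is home: it stopped hard at z=0.0697 with 31 N. On to the knob.

Request:
jog_arm:
  motion:
    - [0.2,20,-26,0,0]
    - [0.2,20,-26,0,0]
    - [0.2,20,-26,0,0]
    - [0.2,20,-26,0,0]
    - [0.2,20,-26,0,0]
    - [0.2,20,-26,0,0]
    - [0.2,20,-26,0,0]
    - [0.2,20,-26,0,0]
    - [0.2,18,-26,0,6]
    - [0.2,0,0,0,5.4]

```text
time: 3.6
tool_pos: [0.5403, 0.1722, 0.1402]
tcp_rot: [-3.11, -0.42, -0.002]
wrist_force: [0.3, -1.7, -0.6]
width: 0.603
grip_force: 0.0
```

Request:
jog_arm:
  motion:
    - [0.2,0,0,0,0]
    - [0.2,0,0,0,0]

```text
time: 3.77
tool_pos: [0.5392, 0.1671, 0.1396]
tcp_rot: [3.112, 0.428, -0.002]
wrist_force: [0.6, -0.5, -0.8]
width: 0.599
grip_force: 0.0
```

```bash
python3 - <<'E'
from h import *
rel([.5355,.1685,.015])
A={n:[bot.read_camera(n) for _ in range(6)] for n in('top','side')}
t,s=[np.mean([a[0] for a in A[n]],0).astype(np.uint8)[:,:,::-1].copy() for n in('top','side')]
cv2.imwrite('pics/t2.png',t);cv2.imwrite('pics/s2.png',s)
D=np.mean([a[1] for a in A['top']],0);W=world('top',D);S=W[195:262,360:412]; 
lid=W[240:260,328:342].reshape(-1,3); print('lid z',np.median(lid[:,2]),'boxtop',np.median(W[205:218,350:385].reshape(-1,3)[:,2]), 'boxtop2',np.median(W[258:268,370:395][...,2]))
gray=lambda I:((I[:,2]-I[:,0])<25)*((I[:,1]-I[:,2])<12)*1.
fit('side',s,SP,(.516,-.222,-.2),.06,(338,356,180,197),gray,da=.3)
dark=lambda I:(I.sum(1)>105)*1.
fit('top',t,SP,(.516,-.222,-.2),.06,(368,391,229,252),dark,da=.3)
c=lambda x,u0,u1,v0,v1:cv2.resize(x[v0:v1,u0:u1],(390,390),interpolation=cv2.INTER_CUBIC)
cv2.imwrite('pics/c4.png',np.hstack([c(t,180,260,190,270),c(s,200,280,210,290)]))
E
```

```text
tcp [0.5392 0.1671 0.1396] x [ 0.963  0.27  -0.001] y [ 0.27  -0.963  0.   ] z [-0.001 -0.    -1.   ] tool shift mm [ -3.   -2.3 124.6] yaw y -74.33 F [ 0.6 -0.5 -0.8] t 3.7667 w 0.5988691365945477
lid z 0.0695379942324406 boxtop 0.03692961989383682 boxtop2 0.060048697793945456
    side [ 518.7 -224. ] -18.7 298.4
    side [ 518.8 -224.2] -15.2 298.4
    side [ 518.7 -223.9] -15.8 297.9
    top [ 515.9 -223.5] -17.1 73.7
    top [ 516.  -223.4] -15.4 76.2
    top [ 516.  -223.5] -14.6 74.8
```

View pics/c4.png

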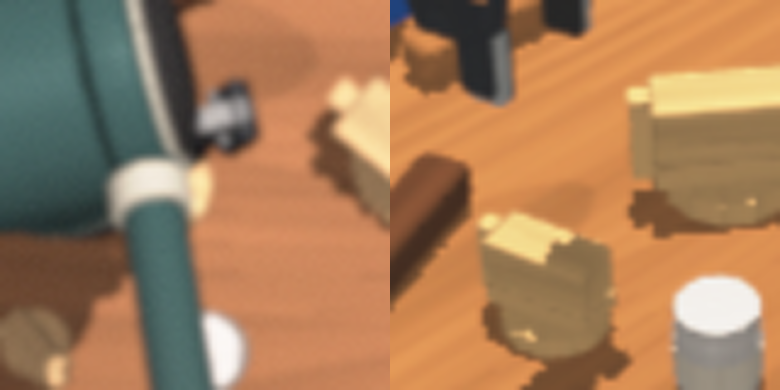

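Lid reads 9.5 mm proud (home). The view shows the open fingers above the knob, with side-crop fingers at (490,60) and the knob at (550,285), and a clear path down. Descending.

Request:
jog_arm:
  motion:
    - [0.2,-3,-2.3,10,0]
    - [0.2,0,0,20,0]
    - [0.2,0,0,25,0]
    - [0.2,0,0,25,0]
    - [0.2,0,0,20,0]
    - [0.2,0,0,13,0]
    - [0.2,0,0,8,0]
    - [0.2,0,0,3.5,0]
    - [0.2,0,0,0,0]

```text
time: 5.12
tool_pos: [0.536, 0.1683, 0.0152]
tcp_rot: [3.113, 0.423, -0.001]
wrist_force: [-0.5, 0.3, 0.7]
width: 0.601
grip_force: 0.0
```

Request:
jog_arm:
  motion:
    - [0.0,0,0,0,0]
    - [-0.2,0,0,0,0]
    - [-0.4,0,0,0,0]
    - [-0.6,0,0,0,0]
    - [-0.8,0,0,0,0]
    - [-1,0,0,0,0]
    - [-1,0,0,0,0]
  force: 70

```text
time: 5.7
tool_pos: [0.5376, 0.1687, 0.0174]
tcp_rot: [-3.113, -0.423, -0.004]
wrist_force: [-1.0, -0.5, 5.7]
width: 0.295
grip_force: 69.3
```

Request:
jog_arm:
  motion:
    - [-1,0,0,-5,0]
    - [-1,0,0,-10,0]
    - [-1,0,0,-20,0]
    - [-1,0,0,-25,0]
    - [-1,0,0,-25,0]
    - [-1,0,0,-20,0]
    - [-1,0,0,-15,0]
    - [-1,0,0,-5,0]
    - [-1,0,0,0,0]

```text
time: 6.45
tool_pos: [0.5376, 0.1687, 0.1431]
tcp_rot: [-3.113, -0.422, -0.006]
wrist_force: [-0.5, -0.2, -0.4]
width: 0.295
grip_force: 68.8
```

```bash
python3 - <<'E'
from h import *
rel([.517,-.2235,.13])
s=bot.read_camera('side')[0][:,:,::-1].copy(); cv2.imwrite('pics/s3.png',s)
S,R=state(); print(proj('side',S['tool_pos']))
u,v=proj('side',S['tool_pos']).astype(int)
cv2.imwrite('pics/c5.png',cv2.resize(s[v-50:v+50,u-50:u+50],(600,600),interpolation=cv2.INTER_CUBIC))
E
```

```text
tcp [0.5376 0.1687 0.1431] x [0.964 0.267 0.004] y [ 0.267 -0.964  0.   ] z [ 0.004  0.001 -1.   ] tool shift mm [-124.4  372.5   12.6] yaw y -74.54 F [-0.5 -0.2 -0.4] t 6.45 w 0.29467121184588485
[229.1487559  224.71145978]
```

View pics/c5.png

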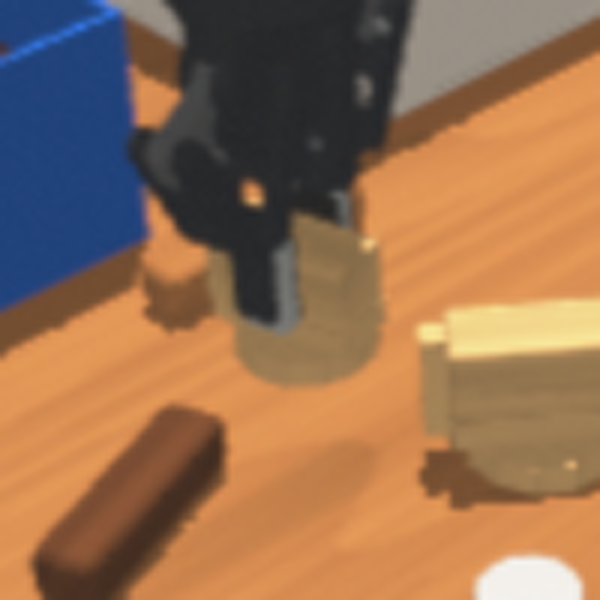

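The crop shows the knob gripped upright, with its skirt at (305,360), clear of the blank and the big knob. Carrying it to the spindle, then turning it.

Request:
jog_arm:
  motion:
    - [-1,-12.3,37.4,0,0]
    - [-1,-12.3,37.4,0,0]
    - [-1,-12.3,37.4,0,0]
    - [-1,-12.3,37.4,0,0]
    - [-1,-12.3,37.4,0,0]
    - [-1,-12.3,37.4,0,0]
    - [-1,-12.3,37.4,0,0]
    - [-1,-12.3,37.4,0,0]
    - [-1,-12.2,37.3,0,0]
    - [-1,-12,37.2,0,0]

```text
time: 7.33
tool_pos: [0.5159, -0.2258, 0.1387]
tcp_rot: [-3.111, -0.422, 0.004]
wrist_force: [0.7, 0.3, -1.3]
width: 0.292
grip_force: 69.1
```

Request:
jog_arm:
  motion:
    - [-1,0,0,0,6.2]
    - [-1,0,0,0,6.2]
    - [-1,0,0,0,6.2]
    - [-1,0,0,0,6.2]
    - [-1,0,0,0,6.2]
    - [-1,0,0,0,0]
    - [-1,0,0,0,0]

```text
time: 7.92
tool_pos: [0.5167, -0.2241, 0.1391]
tcp_rot: [-3.112, 0.42, 0.005]
wrist_force: [-0.7, 0.8, -0.4]
width: 0.29
grip_force: 69.1
```

```bash
python3 - <<'E'
from h import *
rel([.5192,-.2241,.112])
E
```

```text
tcp [ 0.5167 -0.2241  0.1391] x [ 0.964 -0.265 -0.003] y [-0.265 -0.964 -0.001] z [-0.003  0.001 -1.   ] tool shift mm [ 2.5 -0.6 27.1] yaw y -105.37 F [-0.7  0.8 -0.4] t 7.9167 w 0.2898423762886009
```

Request:
jog_arm:
  motion:
    - [-1,2.5,-0.6,8,0]
    - [-1,0,0,8,0]
    - [-1,0,0,8,0]
    - [-1,0,0,3,0]
    - [-1,0,0,0,0]
    - [-1,0,0,0,0]

```text
time: 8.42
tool_pos: [0.52, -0.2244, 0.1131]
tcp_rot: [-3.113, 0.424, 0.002]
wrist_force: [0.5, -0.6, -1.0]
width: 0.292
grip_force: 69.1
```

```bash
python3 - <<'E'
from h import *
rel([.5192,-.2241,.112])
F=[bot.read_camera('side') for _ in range(8)]
s=np.mean([f[0] for f in F],0).astype(np.uint8)[:,:,::-1].copy(); cv2.imwrite('pics/s4.png',s)
print(proj('side',[.517,-.2235,.088]),proj('side',[.517,-.2235,.0946]))
K,R,t=cal('side')
D=np.median([f[1] for f in F],0);W=world('side',D)
c=s[130:200,310:380]; cv2.imwrite('pics/c6.png',cv2.resize(c,(600,600),interpolation=cv2.INTER_CUBIC))
S,_=state(); zb=S['tool_pos'][2]-.0174; print('underside',zb)
T=W[140:190,325:375].reshape(-1,3); T=T[(T[:,2]>zb+.001)&(T[:,2]<zb+.009)&(abs(T[:,0]-.517)<.04)&(abs(T[:,1]+.22)<.04)]
from scipy.optimize import least_squares
r=least_squares(lambda p:np.hypot(T[:,0]-p[0],T[:,1]-p[1])-.0247,[.517,-.2235],loss='soft_l1',f_scale=.001); print('skirt axis',r.x,len(T),np.std(r.fun))
T=W[175:205,335:365].reshape(-1,3); T=T[(T[:,2]>.064)&(T[:,2]<.084)&(abs(T[:,0]-.517)<.012)&(abs(T[:,1]+.222)<.012)]
r=least_squares(lambda p:np.hypot(T[:,0]-p[0],T[:,1]-p[1])-.008,[.517,-.2235],loss='soft_l1',f_scale=.001); print('spindle axis',r.x,len(T),np.std(r.fun))
E
```

```text
tcp [ 0.52   -0.2244  0.1131] x [ 0.964 -0.267 -0.001] y [-0.267 -0.964 -0.   ] z [-0.001  0.    -1.   ] tool shift mm [-0.8 -0.1  1.1] yaw y -105.51 F [ 0.5 -0.6 -1. ] t 8.4167 w 0.2924871086447726
[347.65023986 183.30715393] [347.85334296 181.17125633]
underside 0.0967752008991921
skirt axis [ 0.51760552 -0.22283586] 48 0.000758886668525882
spindle axis [ 0.51657923 -0.22085429] 33 0.0007166318387431611
```

View pics/c6.png

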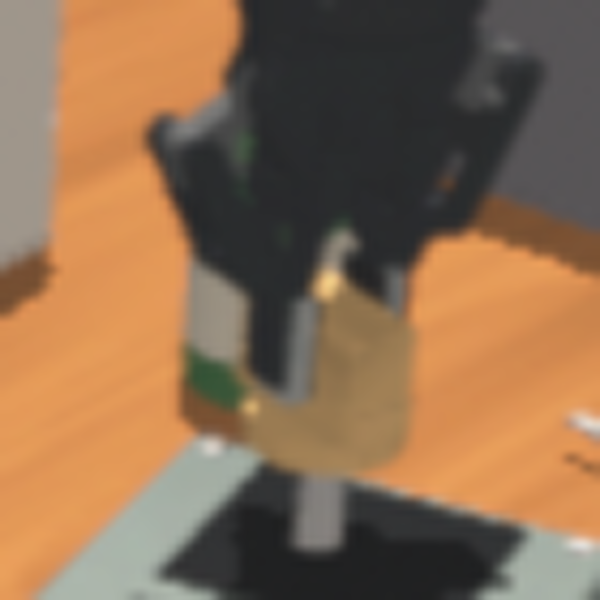

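Side-crop readings: spindle axis about (323,510), skirt axis about (327,460), so laterally aligned within 0.5 mm. Depth suggests moving about (-1, +1.3) mm. Lowering gently with force checks.

Request:
jog_arm:
  motion:
    - [-1,-1.2,-1,3,0]
    - [-1,0,0,3,0]
    - [-1,0,0,2,0]
    - [-1,0,0,2,0]
    - [-1,0,0,1,0]
    - [-1,0,0,1,0]
    - [-1,0,0,1,0]
    - [-1,0,0,0,0]

```text
time: 9.48
tool_pos: [0.5193, -0.2233, 0.1005]
tcp_rot: [-3.113, 0.425, 0.001]
wrist_force: [-0.4, -0.0, -0.6]
width: 0.295
grip_force: 69.1
```

Already about 4 mm past the tip height with no force, so it is entering.

Request:
jog_arm:
  motion:
    - [-1,0,0,1,0]
    - [-1,0,0,1,0]
    - [-1,0,0,1,0]
    - [-1,0,0,1,0]
    - [-1,0,0,0,0]

```text
time: 9.9
tool_pos: [0.5193, -0.2232, 0.0965]
tcp_rot: [-3.113, 0.425, 0.0]
wrist_force: [-0.2, 0.7, -0.5]
width: 0.297
grip_force: 69.1
```

Request:
jog_arm:
  motion:
    - [-1,0,0,2,0]
    - [-1,0,0,2,0]
    - [-1,0,0,2,0]
    - [-1,0,0,2,0]
    - [-1,0,0,1,0]
    - [-1,0,0,0,0]

```text
time: 10.4
tool_pos: [0.5192, -0.2232, 0.0873]
tcp_rot: [-3.113, 0.425, 0.001]
wrist_force: [-1.2, 0.9, -1.4]
width: 0.294
grip_force: 69.1
```

Request:
jog_arm:
  motion:
    - [-1,0,0,1,0]
    - [-1,0,0,1,0]
    - [-1,0,0,1,0]
    - [-1,0,0,1,0]
    - [-1,0,0,0,0]
  force: 100

```text
time: 10.82
tool_pos: [0.5194, -0.2232, 0.0839]
tcp_rot: [-3.113, 0.425, 0.0]
wrist_force: [-1.7, 2.1, 3.1]
width: 0.286
grip_force: 100.9
```

Request:
jog_arm:
  motion:
    - [-1,0,0,1,0]
    - [-1,0,0,1,0]
    - [-1,0,0,1,0]
    - [-1,0,0,0,0]

```text
time: 11.15
tool_pos: [0.5195, -0.2233, 0.0809]
tcp_rot: [-3.113, 0.425, -0.0]
wrist_force: [-3.2, 2.3, 4.4]
width: 0.288
grip_force: 101.2
```

Spring contact as expected. Pressing to the stop.

Request:
jog_arm:
  motion:
    - [-1,0,0,1,0]
    - [-1,0,0,1,0]
    - [-1,0,0,1,0]
    - [-1,0,0,0.5,0]
    - [-1,0,0,0,0]

```text
time: 11.57
tool_pos: [0.5196, -0.2233, 0.0792]
tcp_rot: [-3.113, 0.425, 0.0]
wrist_force: [-5.7, 5.2, 15.3]
width: 0.289
grip_force: 103.1
```

Request:
jog_arm:
  motion:
    - [-1,0,0,1,0]
    - [-1,0,0,0,0]
    - [-1,0,0,0,0]
    - [-1,0,0,0,0]

```text
time: 11.9
tool_pos: [0.5197, -0.2234, 0.0792]
tcp_rot: [-3.113, 0.425, -0.0]
wrist_force: [-9.7, 6.5, 20.1]
width: 0.285
grip_force: 104.1
```

```bash
python3 - <<'E'
from h import *
s=bot.read_camera('side')[0][:,:,::-1].copy(); rel([.5195,-.2233,.0794])
cv2.imwrite('pics/c7.png',cv2.resize(s[140:215,300:375],(600,600),interpolation=cv2.INTER_CUBIC))
E
```

```text
tcp [ 0.5197 -0.2233  0.0791] x [ 0.963 -0.268  0.   ] y [-0.268 -0.963 -0.   ] z [ 0.  0. -1.] tool shift mm [-0.2 -0.  -0.3] yaw y -105.53 F [-9.4  5.8 19.5] t 11.95 w 0.2880681086817242
```

View pics/c7.png

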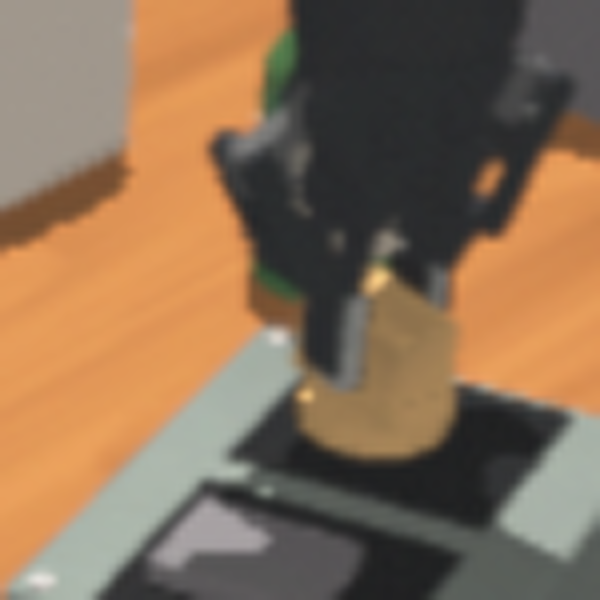

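The picture shows the knob's skirt at (380,450) down at the box top, with the lid home at (255,550). The grip and about 20 N of push are steady at the hard stop. Handing in.

```bash
python3 -c "
from workcell import bot
print(bot.finish_job())"
```

```text
the job is handed in; nothing more can be done
None
```

I pressed the terminal cover home, then seated the knob on the spindle and pushed both in to the hard stop. I handed the job in at about 12 s, still gripping the knob and holding about 20 N of push.

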